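# Draw the sled onto its limit switch

### The job

The bung in the boring machine is finished: take the hooked rod, reach its prong under the hood into the eye on the sled, and draw the sled out until the trip dog on its flank has swung the limit switch's roller arm over and the roller rests on the flat of the dog; any further and it drops off behind. Then unhook the rod, leaving the switch tripped, and lay the rod down flat on the bench, off the machine, without dropping it. Keep the fingers off the sled, let nothing but the dog touch the switch arm, and leave the other things on the bench where they are.

Things in the scene. Friction and masses are not known exactly. Their poses are not given: they have to be found in the camera images.
- machine: Grey bench boring machine, fixed. Origin on the bench under its sled track; x along the track into the hood, y to its left, z up; the sled is drawn out along -x. Base plate x -190 to 120, y -65 to 65 mm, 12 mm thick; two guide rods at y = +-28, their end blocks at x = -176 are 34 mm high. The roller switch stands on an outrigger at x -131 to -56, y up to 146, no higher than 60 mm.
- hood_edge (a point): Middle of the lower front edge of the machine's sheet-steel hood (the ledge): machine x = -80, y = 0, 95 mm above the bench. The hood is open below it; it is 124 mm wide inside (y -62 to 62) and reaches back to x = 112 mm; its top is at 130 mm, with an upright motor up to 215 mm at x = 8. Under it waits the sled with a wooden bung held fast in its nest (bung top 83 mm).
- eye (a point): Centre of the steel drawbar eye on the sled's front end: an upright ring in the machine's x-z plane (its hole faces sideways, along y) of 6 mm round bar, hole 26 mm across, 42 mm above the bench at machine y = 0, x = -48 mm minus the sled's travel: it starts hidden 20 to 32 mm behind the hood's front edge. Its axes are the machine's.
- sled (a joint): Travel of the sled (m): 0 home under the hood, 0.150 hard stop, drawn out towards the machine's -x. Starts at 0 to 0.012; slides stiffly (3 N, 2 to 3 N more while the dog lifts the roller) and stays where left. Its dog (on the +y flank: 30 degree ramps, 26 mm flat) meets the roller at about 0.07, has it on the flat from 0.107 to 0.133 (middle 0.120); beyond that the roller drops off behind.
- switch_arm (a joint): Angle of the switch's roller arm in rad: 0 at rest (pointing across the track), positive when swung towards the machine's -x by the dog; sprung back to 0. It clicks over (trips) at 0.42; on the flat of the dog it stands at about 0.60.
- roller (a point): Centre of the black roller, 16 mm across and 12 mm high, on the end of the switch's 38 mm steel arm, 42 mm above the bench; the arm turns about an upright shaft at machine x = -93.5, y = +88 mm. At rest the roller is at machine x = -93.5, y = +50 mm.
- rod_grip (a point): Where to hold the hooked rod: half-way up its oak handle (120 x 26 x 26 mm), 25 mm behind the handle's front end, near the balance point; 13 mm above the bench as it lies. x along the rod to the hook, y to its left, z up. Handle from x = -95 to 25 mm, then a 7 mm steel shaft to x = 194, there bent left into the prong. Weighs 0.18 to 0.35 kg.
- rod_prong (a point): Middle of the rod's prong: 7 mm bar running from the shaft to the rod's left (+y), leaning slightly back (its end 4 mm), ending 31 mm from the shaft's axis. This point is 192 mm ahead of rod_grip, 16.5 mm left of the shaft's axis, at the same height.
- oil_can: Tinplate oil can, 69 x 91 x 166 mm, standing on the bench beyond the work; leave it.
- near_bung: Loose wooden bung, 44 mm across, 32 mm high, beyond the work; leave it.
- brush: Wooden bench brush, 44 x 266 x 62 mm, lying at the near right edge of the bench; leave it.

How it is judged:
By the outcome, as a careful person would: the job done as asked, in the order asked, and still so for the second after the job is handed in, with the robot touching nothing.
It also fails if it takes over 58 s, if anything falls off the work surface, if the arm or the gripper's body presses on something with over 40 N, if the wrist force passes 120 N, or if a joint passes its speed limit or range.

### The arm

A 6-joint arm with a two-finger parallel gripper is mounted at the origin on a cart in front of the work surface, level with it; the furniture and walls round the work are solid. World frame = base frame: x ahead of the robot, y to its left, z up, the work surface at z = 0. Lengths are in m, angles in rad, forces in N, time in s.
With the tool pointing down it reaches from about 0.375 to 0.925 m from the base axis. Payload 5.7 kg.
Tool frame: the origin (TCP) lies at the very end of the fingers, on their centre line; the grasp point (between the pads) lies 19 mm behind it (manip.pinch_z is the distance from the TCP to the grasp point, in m); z points along the fingers, y is the line along which they close (so a half turn about z gives the same grasp; the last joint's range is limited). The gripper opens to 88 mm and grips with 3 to 60 N. Pads are 20 mm wide; open, the fingers measure 115 mm over their backs; the gripper's body (75 mm by 178 mm) begins 61 mm behind the grasp point.
Start: joints at [1.09, 0.359, 1.51, -0, 1.272, -0.115], TCP at [0.215, 0.56, 0.189] pointing down, gripper open.
Joint ranges: [-2.97, 2.97], [-1.01, 2.36], [0.21, 2.38], [-0.96, 4.11], [0.2, 2.71], [-2.98, 2.98]. Speed limits (rad/s): [2.39, 2.39, 3.14, 3.14, 3.14, 3.14].

### API

Orientations are given as [roll, pitch, yaw] about the fixed x, y, z axes, in that order (R = Rz(yaw) Ry(pitch) Rx(roll)).
In Python, from rig import manip gives the robot as it stands. The module is installed in compiled form; this text tells all that it offers.
- The arm moves only by the tool servo_tool, never from a script. Its argument "deltas" is a list of rows, each an object with "linear": the shift along the tool's x, y, z in m, a list of three; "twist": the turn, a rotation vector about the tool's x, y, z in rad, a list of three; "hand": the opening, from 0 (shut) to 1 (fully open). In form: [{"linear": [tx, ty, tz], "twist": [rx, ry, rz], "hand": hand}, ...]. A call has 1 to 5 rows; each row shifts and turns the commanded pose from where the row before left it, along the tool's axes as they then stand; what a row does not reach is not made up. A row lasts 1/8 s, in which the tool goes at most 62.5 mm and 10.7 degrees, less where a joint would pass 70% of its speed; a pose out of reach is approached as far as the arm can. A call is refused whole if a number of a shift passes 0.0625 or a number of a turn 0.188, either way. A call with a gripper value outside its range is refused whole. The fingers move at their own pace and stop on an object; the grip force is fixed at half the most. Time passes only in rows, so rows that do not move let the fingers close. It gives the time, the measured TCP pose, the force, the opening and the grip force at its end, in the units of the state.
- manip.sense(): the state, without advancing time (a new reading comes with each control period).
- manip.grab_frame(name): name is "side" or "top"; returns the picture (384x512x3 uint8, blue, green, red); there is no depth.
- manip.camera_info(name): a dict with "mtx" (3x3 intrinsics, pixels), "k1" (the pictures are not rectified: a ray, as slopes to the right and down, at radius r is drawn at 1 + k1 r^2 times it, then the intrinsics apply), "eye" and "rotation" of the camera in the world. Camera axes: x right, y down, z forward; pixel columns grow to the right and rows downward; lengths in m; the calibration is good to about 2 mm. A picture is of the moment at which its call begins. camera_info takes no time and is no camera call.
- manip.sign_off(): hands the job in; it is judged then, once.
The state is a dict: "time_s": time; "joint_positions": joint angles; "qvel": joint speeds; "joint_torque": joint torques, N m; "tool_pos": TCP position; "tcp_rot": TCP orientation; "force": force on the tool from outside, world axes, zero at the start; "torque": the same for the moment, N m; "finger_gap": opening from 0.0 (shut) to 1.0 (fully open); "gripper_force": force on a finger pad.
Only numpy, scipy, OpenCV 4.12 (cv2) and the standard library are available. Lean on these libraries where they do the work, as an engineer would, in place of code of your own. Each camera call takes 0.05 s, during which the arm holds its last target. There are 200 camera calls.

## Working session

There is one attempt and no reset: what is moved stays moved. The work goes in short steps, Python scripts to look and compute and a tool call to move; the robot and the scene stay as the last step left them, time stands still between calls to the robot, and variables do not carry over. Pictures are saved under pics/ and viewed, at most 10 in all, crops included, and the job is handed in when it is done.

Besides the shell and the picture viewer there is one more tool, called after "Call:" as name(argument=value, ...), one argument or row to a line, values as JSON. servo_tool: Moves the arm, as the interface text tells. Its arguments: {"type":"object","properties":{"deltas":{"type":"array","items":{"type":"object","properties":{"linear":{"type":"array","items":{"type":"number"}},"twist":{"type":"array","items":{"type":"number"}},"hand":{"type":"number"}}}}},"required":["deltas"]}

```bash
mkdir -p pics
python3 - <<'E'
from rig import manip
import cv2
for n in("side","top"):
    c=manip.camera_info(n);print(n,c)
    cv2.imwrite(f"pics/{n}0.png",manip.grab_frame(n))
print(manip.sense(),manip.pinch_z)
E
```

```text
side {'mtx': array([[447.81559086,   0.        , 248.96764364],
       [  0.        , 447.81559086, 191.1203441 ],
       [  0.        ,   0.        ,   1.        ]]), 'k1': 0.053846981944338845, 'eye': array([ 0.43260588, -1.11094864,  0.99151268]), 'rotation': array([-2.30388078, -0.01724112, -0.10961484])}
top {'mtx': array([[435.95290449,   0.        , 255.9642711 ],
       [  0.        , 435.95290449, 192.06419715],
       [  0.        ,   0.        ,   1.        ]]), 'k1': -0.108699984708387, 'eye': array([ 0.48106845, -0.09734628,  1.39485324]), 'rotation': array([-3.08107224, -0.01554569, -1.55369599])}
{'time_s': 0.1, 'joint_positions': array([ 1.08992117e+00,  3.59432385e-01,  1.51130404e+00, -1.16227310e-05,
        1.27250511e+00, -1.15107236e-01]), 'qvel': array([ 1.57326937e-03, -2.39597391e-03, -4.97226665e-04, -4.77233504e-05,
       -8.63510960e-04,  2.80462908e-03]), 'joint_torque': array([ 1.70319004e-04, -5.16356421e+01, -2.71407616e+01,  6.74678385e-02,
        2.78362079e-02, -5.20445383e-05]), 'tool_pos': array([0.21430308, 0.55970492, 0.18800173]), 'tcp_rot': array([-3.13995341e+00, -1.78348289e-04,  2.77582801e+00]), 'force': array([0.41462388, 0.67116023, 0.08110623]), 'torque': array([ 0.00280662, -0.03776812, -0.02580076]), 'gripper_force': 0.0, 'finger_gap': 0.9999284461829369} 0.0187
```

View pics/side0.png

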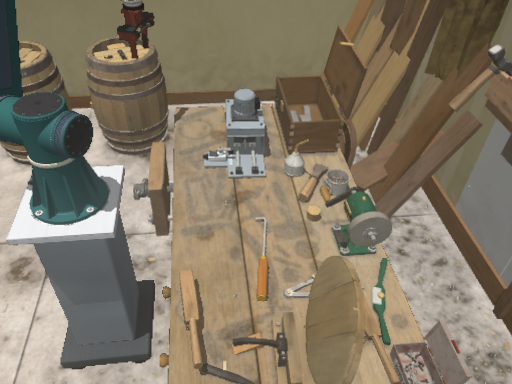

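View pics/top0.png

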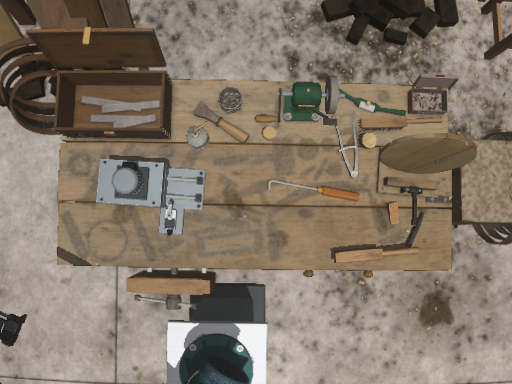

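The side view shows the machine at about (245,140) and the rod from its hook at (262,218) to its handle end at (262,300). The top view shows the machine at (150,190) with its switch at (172,215), and the rod from its hook at (268,183) to its handle end at (357,196). Machine +x is roughly world +y, and the switch is on the robot's side. I'll zoom in next.

```bash
cat > h.py <<'E'
import numpy as np, cv2
from scipy.spatial.transform import Rotation as R
from rig import manip
def rotm(c):
    r=np.asarray(c["rotation"]); return r if r.shape==(3,3) else R.from_rotvec(r).as_matrix()
def rays(n,uv):
    c=manip.camera_info(n); p=np.c_[np.atleast_2d(uv).astype(float),np.ones(len(np.atleast_2d(uv)))]@np.linalg.inv(c["mtx"]).T
    d=p[:,:2]; s=d.copy()
    for _ in range(20): s=d/(1+c["k1"]*(s**2).sum(1,keepdims=True))
    return np.array(c["eye"]), np.c_[s,np.ones(len(s))]@rotm(c).T
def onplane(n,uv,z):
    e,d=rays(n,uv); return e+d*((z-e[2])/d[:,2])[:,None]
def proj(n,X):
    c=manip.camera_info(n); q=(np.atleast_2d(X)-c["eye"])@rotm(c); s=q[:,:2]/q[:,2:]
    s=s*(1+c["k1"]*(s**2).sum(1,keepdims=True)); return s@c["mtx"][:2,:2].T+c["mtx"][:2,2]
def crop(im,x0,y0,x1,y1,k): return cv2.resize(im[y0:y1,x0:x1],None,fx=k,fy=k,interpolation=cv2.INTER_CUBIC)
E
python3 - <<'E'
from h import *
t=cv2.imread("pics/top0.png");s=cv2.imread("pics/side0.png")
# rotation convention check
for n in("top","side"): print(n,rotm(manip.camera_info(n))[:,2])
cv2.imwrite("pics/tm.png",crop(t,90,150,220,240,6))
cv2.imwrite("pics/sm.png",crop(s,197,110,277,185,8))
# handle mask
hsv=cv2.cvtColor(t,cv2.COLOR_BGR2HSV)
m=cv2.inRange(hsv,(5,150,110),(18,255,255)); m[:175]=0;m[205:]=0;m[:,:300]=0;m[:,370:]=0
n,l,st,ce=cv2.connectedComponentsWithStats(m);print(st,ce)
i=1+st[1:,4].argmax(); ys,xs=np.where(l==i); r=cv2.minAreaRect(np.c_[xs,ys].astype(np.float32));b=cv2.boxPoints(r);print(b);print(onplane("top",b,0.02))
hs=cv2.cvtColor(s,cv2.COLOR_BGR2HSV);m=cv2.inRange(hs,(5,150,110),(18,255,255));m[:240]=0;m[310:]=0;m[:,:250]=0;m[:,275:]=0
n,l,st,ce=cv2.connectedComponentsWithStats(m);print(st)
i=1+st[1:,4].argmax(); ys,xs=np.where(l==i); r=cv2.minAreaRect(np.c_[xs,ys].astype(np.float32));b=cv2.boxPoints(r);print(b);print(onplane("side",b,0.02))
a=crop(t,260,172,364,206,7); cv2.imwrite("pics/rod.png",a)
E
```

```text
top [ 0.78637679 -0.26764935 -0.55675431]
side [ 0.07378512  0.74105952 -0.66737287]
[[     0      0    512    384 196334]
 [   318    187      3      1      3]
 [   322    187     37     13    271]] [[255.38259293 191.49750935]
 [319.         187.        ]
 [339.85608856 193.35424354]]
[[320.9408  193.47243]
 [322.331   186.28987]
 [359.08325 193.40321]
 [357.69305 200.58577]]
[[ 3.22655963 -0.87785302  0.02      ]
 [ 3.22661445 -0.82373054  0.02      ]
 [ 3.94153127 -0.97618373  0.02      ]
 [ 3.94532316 -1.041885    0.02      ]]
[[     0      0    512    384 196305]
 [   257    259     10     38    303]]
[[256.82416 295.9897 ]
 [259.0207  258.64832]
 [267.69653 259.15863]
 [265.5     296.5    ]]
[[ 0.55117079 -0.43444864  0.02      ]
 [ 0.56178816 -0.31127315  0.02      ]
 [ 0.58611379 -0.31193548  0.02      ]
 [ 0.57365625 -0.4351704   0.02      ]]
```

View pics/tm.png

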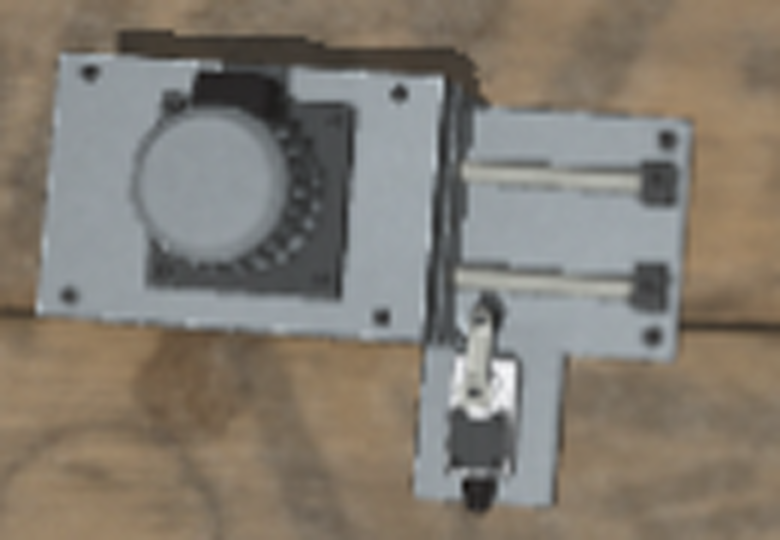

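View pics/sm.png

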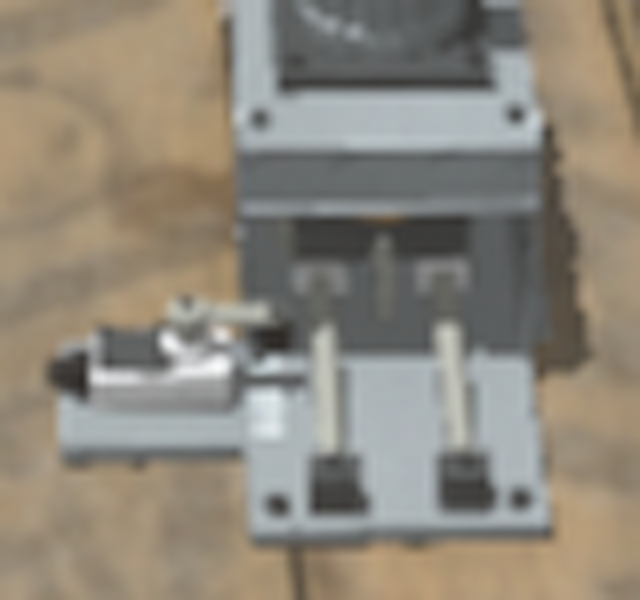

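View pics/rod.png

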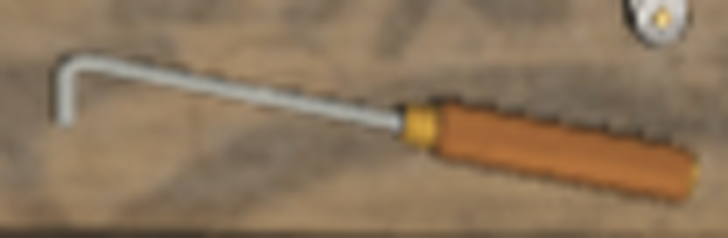

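Top crop:
- Base front corners at (692,120) and (676,358).
- Hood-top corners at (62,53), (445,76), (425,342) and (38,316).
- Outrigger corners at (556,506) and (415,498).

Side crop:
- Hood lower edge from (240,210) to (540,207).
- Base front edge near row 528.
- The eye shows edge-on at column 383, rows 235 to 320.

Rod crop:
- Handle front at (437,127), handle rear at (690,175), hook corner at (68,62) and prong tip at (65,125).

The camera rotation is roll/pitch/yaw, so I'll correct that in the helper.

```bash
sed -i 's/R.from_rotvec(r)/R.from_euler("xyz",r)/' h.py
python3 - <<'E'
from h import *
from scipy.optimize import least_squares
def u(c,o,k): return (np.array(c,float)+.5)/k-.5+np.array(o)
T=lambda c:u(c,(90,150),6); S=lambda c:u(c,(197,110),8)
C=[("top",T((692,120)),(-190,-65,12)),("top",T((676,358)),(-190,65,12)),("top",T((556,506)),(-131,146,12)),("top",T((415,498)),(-56,146,12)),
("side",S((250,530)),(-190,65,12)),("side",S((550,528)),(-190,-65,12)),("side",S((238,210)),(-80,64,95)),("side",S((541,207)),(-80,-64,95)),
("top",T((62,53)),(112,-64,130)),("top",T((445,76)),(-80,-64,130)),("top",T((425,342)),(-80,64,130)),("top",T((38,316)),(112,64,130)),
("side",S((238,150)),(-80,64,130)),("side",S((541,148)),(-80,-64,130))]
def M(p,X):
    c,s=np.cos(p[2]),np.sin(p[2]);X=np.array(X)/1000
    return np.array([p[0]+c*X[0]-s*X[1],p[1]+s*X[0]+c*X[1],X[2]])
f=lambda p:np.concatenate([proj(n,M(p,X))[0]-uv for n,uv,X in C])
r=least_squares(f,[.5,.3,1.5],loss="soft_l1",f_scale=.5);p=r.x
print("machine",p,np.degrees(p[2]));print(f(p).reshape(-1,2).round(2))
for t in (0,6,12):
    for z in (61,42,23): print(t,z,((proj("side",M(p,(-48-t+0,0,z)))[0]-(197,110)+.5)*8-.5).round(0))
print("roller",((proj("top",M(p,(-93.5,50,48)))[0]-(90,150)+.5)*6).round())
Q=lambda c:u(c,(260,172),7)
print("rod top", onplane("top",[Q((437,127)),Q((690,175)),Q((68,62)),Q((65,125))],0.013).round(4))
b=[[256.8,296],[259,258.6],[267.7,259.2],[265.5,296.5]]
print("side handle",onplane("side",b,.02).round(4))
np.save("mach.npy",p)
E
```

```text
machine [0.57911748 0.23823785 1.52378037] 87.30618398035698
[[ 0.37 -0.32]
 [ 0.12  0.73]
 [-0.22  0.38]
 [-0.2   0.11]
 [-0.02  0.14]
 [ 0.64 -0.64]
 [ 0.53  1.16]
 [-0.37  0.72]
 [-0.34  0.27]
 [ 0.06  0.43]
 [ 0.   -0.23]
 [-0.1  -0.26]
 [ 0.36  0.15]
 [ 0.04 -0.39]]
0 61 [386. 237.]
0 42 [385. 272.]
0 23 [385. 306.]
6 61 [386. 245.]
6 42 [386. 280.]
6 23 [385. 314.]
12 61 [387. 253.]
12 42 [387. 288.]
12 23 [386. 322.]
roller [486. 320.]
rod top [[ 0.5765 -0.3281  0.013 ]
 [ 0.5566 -0.4451  0.013 ]
 [ 0.603  -0.1592  0.013 ]
 [ 0.5743 -0.1582  0.013 ]]
side handle [[ 0.5433 -0.4421  0.02  ]
 [ 0.5644 -0.321   0.02  ]
 [ 0.5882 -0.3254  0.02  ]
 [ 0.5654 -0.4458  0.02  ]]
```

Machine origin is at (0.579, 0.238) with yaw 87.3°. The eye's travel is about 4 mm. The rod grip is at (0.5725, -0.352) with rod yaw about 80.8°. I'll turn the tool first, then move across above the rod.

Call:
servo_tool(
  deltas=[
    {"linear": [0,0,0],"twist": [0,0,0.1707],"hand": 1},
    {"linear": [0,0,0],"twist": [0,0,0.1707],"hand": 1},
    {"linear": [0,0,0],"twist": [0,0,0.1707],"hand": 1},
    {"linear": [0,0,0],"twist": [0,0,0.1707],"hand": 1},
  ],
)

```text
time_s: 0.6
tool_pos: [0.2144, 0.5599, 0.1883]
tcp_rot: [-3.141, 0.001, 2.087]
force: [-0.2, 0.3, 1.1]
finger_gap: 1.002
gripper_force: 0.0
```

Call:
servo_tool(
  deltas=[
    {"linear": [0,0,0],"twist": [0,0,0.1707],"hand": 1},
    {"linear": [0,0,0],"twist": [0,0,0.1707],"hand": 1},
    {"linear": [0,0,0],"twist": [0,0,0.1707],"hand": 1},
    {"linear": [0,0,0],"twist": [0,0,0.1707],"hand": 1},
  ],
)

```text
time_s: 1.1
tool_pos: [0.2144, 0.5599, 0.1883]
tcp_rot: [-3.141, 0.001, 1.405]
force: [-0.3, 0.3, -0.5]
finger_gap: 1.002
gripper_force: 0.0
```

Call:
servo_tool(
  deltas=[
    {"linear": [-0.0468,0.0277,0],"twist": [0,0,0],"hand": 1},
    {"linear": [-0.0468,0.0277,0],"twist": [0,0,0],"hand": 1},
    {"linear": [-0.0468,0.0277,0],"twist": [0,0,0],"hand": 1},
    {"linear": [-0.0468,0.0277,0],"twist": [0,0,0],"hand": 1},
    {"linear": [-0.0468,0.0277,0],"twist": [0,0,0],"hand": 1},
  ],
)

```text
time_s: 1.72
tool_pos: [0.3141, 0.3054, 0.1886]
tcp_rot: [-3.142, 0.0, 1.411]
force: [0.4, 0.7, -0.1]
finger_gap: 1.002
gripper_force: 0.0
```

Call:
servo_tool(
  deltas=[
    {"linear": [-0.0468,0.0277,0],"twist": [0,0,0],"hand": 1},
    {"linear": [-0.0468,0.0277,0],"twist": [0,0,0],"hand": 1},
    {"linear": [-0.0468,0.0277,0],"twist": [0,0,0],"hand": 1},
    {"linear": [-0.0468,0.0277,0],"twist": [0,0,0],"hand": 1},
    {"linear": [-0.0468,0.0277,0],"twist": [0,0,0],"hand": 1},
  ],
)

```text
time_s: 2.35
tool_pos: [0.4134, 0.0523, 0.1887]
tcp_rot: [3.141, -0.0, 1.41]
force: [0.7, 0.1, -0.4]
finger_gap: 0.997
gripper_force: 0.0
```

Call:
servo_tool(
  deltas=[
    {"linear": [-0.0468,0.0277,0],"twist": [0,0,0],"hand": 1},
    {"linear": [-0.0468,0.0277,0],"twist": [0,0,0],"hand": 1},
    {"linear": [-0.0468,0.0277,0],"twist": [0,0,0],"hand": 1},
    {"linear": [-0.0468,0.0277,0],"twist": [0,0,0],"hand": 1},
    {"linear": [-0.0468,0.0277,0],"twist": [0,0,0],"hand": 1},
  ],
)

```text
time_s: 2.98
tool_pos: [0.5126, -0.2008, 0.1884]
tcp_rot: [-3.141, -0.0, 1.41]
force: [1.2, -0.1, -0.9]
finger_gap: 1.0
gripper_force: 0.0
```

Call:
servo_tool(
  deltas=[
    {"linear": [-0.0468,0.0277,0],"twist": [0,0,0],"hand": 1},
    {"linear": [-0.0468,0.0277,0],"twist": [0,0,0],"hand": 1},
    {"linear": [-0.0468,0.0277,0],"twist": [0,0,0],"hand": 1},
    {"linear": [0,0,0],"twist": [0,0,0],"hand": 1},
    {"linear": [0,0,0],"twist": [0,0,0],"hand": 1},
  ],
)

```text
time_s: 3.6
tool_pos: [0.5713, -0.3502, 0.1879]
tcp_rot: [-3.14, -0.001, 1.41]
force: [0.0, -0.1, -0.2]
finger_gap: 1.0
gripper_force: 0.0
```

Call:
servo_tool(
  deltas=[
    {"linear": [-0.0016,0.0015,0.05],"twist": [0,0,0],"hand": 1},
    {"linear": [0,0,0.05],"twist": [0,0,0],"hand": 1},
    {"linear": [0,0,0.05],"twist": [0,0,0],"hand": 1},
    {"linear": [0,0,0.02],"twist": [0,0,0],"hand": 1},
    {"linear": [0,0,0.013],"twist": [0,0,0],"hand": 1},
  ],
)

```text
time_s: 4.22
tool_pos: [0.5733, -0.352, 0.0057]
tcp_rot: [-3.141, -0.0, 1.411]
force: [-0.9, 0.5, 0.8]
finger_gap: 1.002
gripper_force: 0.0
```

Call:
servo_tool(
  deltas=[
    {"linear": [0,0,0],"twist": [0,0,0],"hand": 1},
    {"linear": [0,0,0],"twist": [0,0,0],"hand": 0},
    {"linear": [0,0,0],"twist": [0,0,0],"hand": 0},
    {"linear": [0,0,0],"twist": [0,0,0],"hand": 0},
    {"linear": [0,0,0],"twist": [0,0,0],"hand": 0},
  ],
)

```text
time_s: 4.85
tool_pos: [0.5735, -0.353, 0.0062]
tcp_rot: [3.141, 0.0, 1.41]
force: [-0.4, -0.9, -0.2]
finger_gap: 0.585
gripper_force: 0.0
```

Call:
servo_tool(
  deltas=[
    {"linear": [0,0,0],"twist": [0,0,0],"hand": 0},
    {"linear": [0,0,0],"twist": [0,0,0],"hand": 0},
    {"linear": [0,0,0],"twist": [0,0,0],"hand": 0},
    {"linear": [0,0,0],"twist": [0,0,0],"hand": 0},
    {"linear": [0,0,0],"twist": [0,0,0],"hand": 0},
  ],
)

```text
time_s: 5.48
tool_pos: [0.5733, -0.3528, 0.0058]
tcp_rot: [-3.141, 0.0, 1.41]
force: [0.1, 0.2, -0.4]
finger_gap: 0.024
gripper_force: 0.0
```

The fingers closed to 0.02, so the handle wasn't between them. I'll take another picture.

Run:
```python
from h import *
t=manip.grab_frame("top");s=manip.grab_frame("side")
print(manip.sense()["tool_pos"],manip.sense()["finger_gap"])
a=crop(t,255,160,375,220,5);b=crop(s,220,200,340,310,5)[:, :600]
cv2.imwrite("pics/c1.png",crop(s,222,205,322,305,6)); cv2.imwrite("pics/c2.png",crop(t,255,160,375,220,6))
P=manip.sense()["tool_pos"]
print((proj("side",P)[0]-(222,205))*6,(proj("top",P)[0]-(255,160))*6)
```

```text
[ 0.57328287 -0.35285511  0.00579188] 0.004476479000525836
[249.00326466 394.42842509] [445.65047001 185.9872914 ]
```

View pics/c1.png

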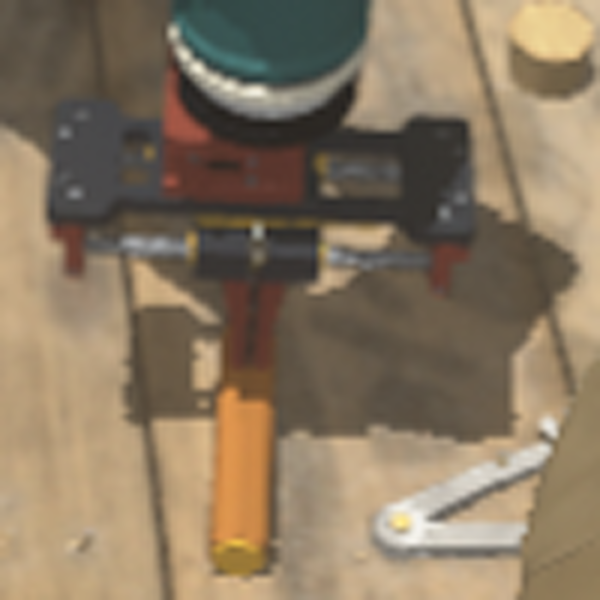

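Run:
```python
from h import *
for z in (0,.006,.013,.026,.04): print(z,onplane("side",[(222+250/6,205+372/6),(222+246/6,205+390/6),(222+243/6,205+540/6),(222+240/6,205+572/6)],z).round(4).tolist())
s=manip.sense();print(s["joint_positions"],s["tool_pos"],s["force"],s["gripper_force"],s["finger_gap"])
```

```text
0 [[0.5763, -0.3356, 0.0], [0.5731, -0.3458, 0.0], [0.5609, -0.4267, -0.0], [0.5574, -0.4429, 0.0]]
0.006 [[0.5754, -0.3403, 0.006], [0.5722, -0.3504, 0.006], [0.5601, -0.4309, 0.006], [0.5567, -0.4469, 0.006]]
0.013 [[0.5744, -0.3458, 0.013], [0.5712, -0.3558, 0.013], [0.5592, -0.4357, 0.013], [0.5558, -0.4516, 0.013]]
0.026 [[0.5725, -0.3559, 0.026], [0.5694, -0.3658, 0.026], [0.5575, -0.4447, 0.026], [0.5541, -0.4604, 0.026]]
0.04 [[0.5705, -0.3669, 0.04], [0.5674, -0.3766, 0.04], [0.5557, -0.4543, 0.04], [0.5524, -0.4698, 0.04]]
[-6.54189276e-01  6.49039844e-01  1.50452135e+00 -1.53802458e-04
  9.88042653e-01 -4.93562870e-01] [ 0.57328287 -0.35285511  0.00579188] [-0.30133608  0.06124833 -0.32044007] 0.0 0.004476479000525836
```

View pics/c2.png

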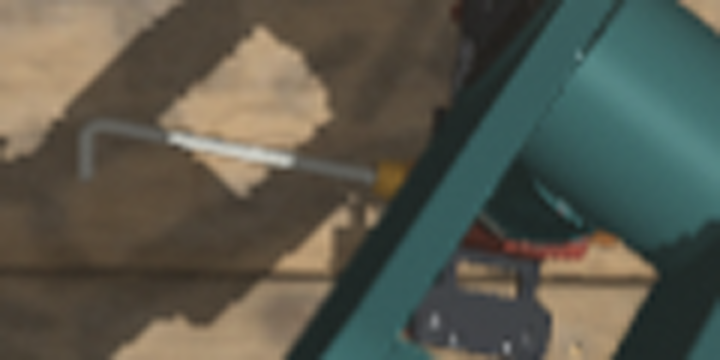

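The picture shows shut fingers drawn at the handle, and the rod hasn't moved. I'll open the hand and look at where the fingertips really are.

Call:
servo_tool(
  deltas=[
    {"linear": [0,0,0],"twist": [0,0,0],"hand": 1},
    {"linear": [0,0,0],"twist": [0,0,0],"hand": 1},
    {"linear": [0,0,0],"twist": [0,0,0],"hand": 1},
    {"linear": [0,0,0],"twist": [0,0,0],"hand": 1},
    {"linear": [0,0,0],"twist": [0,0,0],"hand": 1},
  ],
)

```text
time_s: 6.2
tool_pos: [0.5733, -0.3529, 0.0058]
tcp_rot: [-3.142, 0.0, 1.41]
force: [0.1, 0.1, 0.4]
finger_gap: 0.533
gripper_force: 0.0
```

Call:
servo_tool(
  deltas=[
    {"linear": [0,0,0],"twist": [0,0,0],"hand": 1},
    {"linear": [0,0,0],"twist": [0,0,0],"hand": 1},
    {"linear": [0,0,0],"twist": [0,0,0],"hand": 1},
    {"linear": [0,0,0],"twist": [0,0,0],"hand": 1},
  ],
)

```text
time_s: 6.7
tool_pos: [0.5733, -0.3529, 0.0058]
tcp_rot: [-3.142, 0.0, 1.41]
force: [0.2, 0.2, 0.2]
finger_gap: 0.979
gripper_force: 0.0
```

Run:
```python
from h import *
s=manip.grab_frame("side")
cv2.imwrite("pics/c3.png",crop(s,222,205,322,305,6))
S=manip.sense();P=S["tool_pos"];print(P,S["finger_gap"])
y=R.from_euler("xyz",S["tcp_rot"]).as_matrix()[:,1]
for d in(-.044,.044): print((proj("side",P+y*d)[0]-(222,205))*6)
```

```text
[ 0.57331176 -0.35284861  0.00579964] 0.9901919971688199
[153.05098222 389.40433097]
[345.30170419 399.47555813]
```

View pics/c3.png

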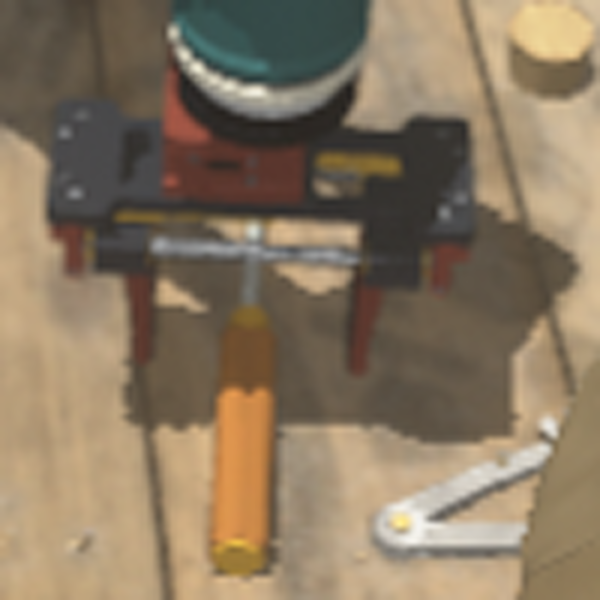

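With the hand open, the fingertips appear at rows 365–375 where I predicted 389–399. They are about 20–25 mm higher than reported, above the handle. I'll go down gently and watch the force.

Call:
servo_tool(
  deltas=[
    {"linear": [0,0,0.004],"twist": [0,0,0],"hand": 1},
    {"linear": [0,0,0.004],"twist": [0,0,0],"hand": 1},
    {"linear": [0,0,0],"twist": [0,0,0],"hand": 1},
  ],
)

```text
time_s: 7.12
tool_pos: [0.5728, -0.3525, -0.0029]
tcp_rot: [-3.141, -0.0, 1.41]
force: [-0.4, 0.2, 0.2]
finger_gap: 1.002
gripper_force: 0.0
```

Reported z is already below the bench and there is no contact, so the reported height has an offset. I'll keep going down in small steps.

Call:
servo_tool(
  deltas=[
    {"linear": [0,0,0.004],"twist": [0,0,0],"hand": 1},
    {"linear": [0,0,0.004],"twist": [0,0,0],"hand": 1},
    {"linear": [0,0,0],"twist": [0,0,0],"hand": 1},
  ],
)

```text
time_s: 7.5
tool_pos: [0.573, -0.3526, -0.0107]
tcp_rot: [-3.141, -0.0, 1.41]
force: [-0.2, 0.2, 0.2]
finger_gap: 1.004
gripper_force: 0.0
```

Call:
servo_tool(
  deltas=[
    {"linear": [0,0,0.002],"twist": [0,0,0],"hand": 1},
    {"linear": [0,0,0.002],"twist": [0,0,0],"hand": 1},
    {"linear": [0,0,0],"twist": [0,0,0],"hand": 1},
  ],
)

```text
time_s: 7.88
tool_pos: [0.5732, -0.3528, -0.0144]
tcp_rot: [-3.141, -0.0, 1.41]
force: [-0.4, 0.3, 0.3]
finger_gap: 1.003
gripper_force: 0.0
```

Call:
servo_tool(
  deltas=[
    {"linear": [0,0,0.002],"twist": [0,0,0],"hand": 1},
    {"linear": [0,0,0],"twist": [0,0,0],"hand": 1},
  ],
)

```text
time_s: 8.12
tool_pos: [0.5732, -0.3528, -0.0164]
tcp_rot: [-3.141, -0.0, 1.41]
force: [0.3, -0.1, -0.0]
finger_gap: 0.999
gripper_force: 0.0
```

Call:
servo_tool(
  deltas=[
    {"linear": [0,0,0.001],"twist": [0,0,0],"hand": 1},
    {"linear": [0,0,0],"twist": [0,0,0],"hand": 1},
  ],
)

```text
time_s: 8.38
tool_pos: [0.5733, -0.3528, -0.0172]
tcp_rot: [-3.142, 0.0, 1.41]
force: [-1.0, 0.8, 0.2]
finger_gap: 1.002
gripper_force: 0.0
```

Run:
```python
from h import *
s=manip.grab_frame("side")
S=manip.sense();print(S["tool_pos"],S["force"])
a=crop(s,222,240,302,290,8)
cv2.imwrite("pics/c4.png",a)
```

```text
[ 0.57329032 -0.35283218 -0.01724829] [ 0.35186511 -0.46181951  0.03011603]
```

View pics/c4.png

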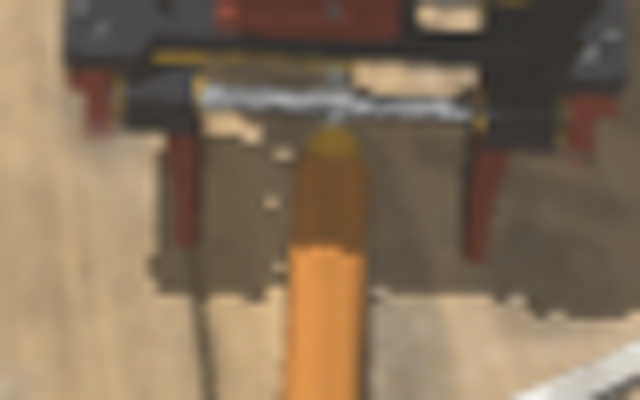

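The fingertips, at (187,243) and (476,260) in the crop, are now about 10 mm above the bench. A little further down.

Call:
servo_tool(
  deltas=[
    {"linear": [0,0,0.002],"twist": [0,0,0],"hand": 1},
    {"linear": [0,0,0.002],"twist": [0,0,0],"hand": 1},
    {"linear": [0,0,0],"twist": [0,0,0],"hand": 1},
  ],
)

```text
time_s: 8.8
tool_pos: [0.5731, -0.3527, -0.0215]
tcp_rot: [-3.141, -0.0, 1.41]
force: [0.3, -0.0, 0.1]
finger_gap: 0.997
gripper_force: 0.0
```

Call:
servo_tool(
  deltas=[
    {"linear": [0,0,0.001],"twist": [0,0,0],"hand": 1},
    {"linear": [0,0,0],"twist": [0,0,0],"hand": 1},
  ],
)

```text
time_s: 9.05
tool_pos: [0.5733, -0.3528, -0.0223]
tcp_rot: [-3.141, 0.0, 1.41]
force: [0.3, 0.2, 0.1]
finger_gap: 0.999
gripper_force: 0.0
```

Call:
servo_tool(
  deltas=[
    {"linear": [0,0,0.001],"twist": [0,0,0],"hand": 1},
    {"linear": [0,0,0],"twist": [0,0,0],"hand": 1},
  ],
)

```text
time_s: 9.3
tool_pos: [0.5733, -0.3529, -0.0233]
tcp_rot: [-3.142, 0.0, 1.41]
force: [0.2, 0.2, -0.4]
finger_gap: 1.001
gripper_force: 0.0
```

Call:
servo_tool(
  deltas=[
    {"linear": [0,0,0],"twist": [0,0,0],"hand": 0},
    {"linear": [0,0,0],"twist": [0,0,0],"hand": 0},
    {"linear": [0,0,0],"twist": [0,0,0],"hand": 0},
    {"linear": [0,0,0],"twist": [0,0,0],"hand": 0},
    {"linear": [0,0,0],"twist": [0,0,0],"hand": 0},
  ],
)

```text
time_s: 9.93
tool_pos: [0.5733, -0.3529, -0.0232]
tcp_rot: [-3.142, 0.0, 1.41]
force: [0.5, -0.7, -0.1]
finger_gap: 0.467
gripper_force: 0.0
```

Call:
servo_tool(
  deltas=[
    {"linear": [0,0,0],"twist": [0,0,0],"hand": 0},
    {"linear": [0,0,0],"twist": [0,0,0],"hand": 0},
    {"linear": [0,0,0],"twist": [0,0,0],"hand": 0},
    {"linear": [0,0,0],"twist": [0,0,0],"hand": 0},
  ],
)

```text
time_s: 10.42
tool_pos: [0.5732, -0.3528, -0.0232]
tcp_rot: [-3.141, 0.0, 1.41]
force: [-0.7, 0.2, 0.0]
finger_gap: 0.289
gripper_force: 30.0
```

The handle is gripped at 25.4 mm with 30 N. Now I'll lift, turn in line with the track, and move to the approach point: machine x -330, y -45 for the grip.

Call:
servo_tool(
  deltas=[
    {"linear": [0,0,-0.01],"twist": [0,0,0],"hand": 0},
    {"linear": [0,0,-0.025],"twist": [0,0,0],"hand": 0},
    {"linear": [0,0,-0.03],"twist": [0,0,0],"hand": 0},
    {"linear": [0,0,-0.015],"twist": [0,0,-0.057],"hand": 0},
    {"linear": [0,0,0],"twist": [0,0,-0.0568],"hand": 0},
  ],
)

```text
time_s: 11.05
tool_pos: [0.5744, -0.3536, 0.0591]
tcp_rot: [3.139, 0.002, 1.526]
force: [1.3, 0.3, -3.2]
finger_gap: 0.291
gripper_force: 30.0
```

Call:
servo_tool(
  deltas=[
    {"linear": [0.025,0.0038,0],"twist": [0,0,0],"hand": 0},
    {"linear": [0.05,0.0038,0],"twist": [0,0,0],"hand": 0},
    {"linear": [0.055,0.0038,0],"twist": [0,0,0],"hand": 0},
    {"linear": [0.055,0.0038,0],"twist": [0,0,0],"hand": 0},
    {"linear": [0.05,0.0038,0],"twist": [0,0,0],"hand": 0},
  ],
)

```text
time_s: 11.68
tool_pos: [0.6026, -0.1155, 0.0567]
tcp_rot: [-3.141, -0.001, 1.524]
force: [0.0, -0.8, -3.2]
finger_gap: 0.293
gripper_force: 30.0
```

Call:
servo_tool(
  deltas=[
    {"linear": [0.0257,0.004,0],"twist": [0,0,0],"hand": 0},
    {"linear": [0,0,0],"twist": [0,0,0],"hand": 0},
    {"linear": [0,0,0],"twist": [0,0,0],"hand": 0},
  ],
)

```text
time_s: 12.05
tool_pos: [0.6081, -0.0933, 0.0567]
tcp_rot: [-3.141, 0.0, 1.524]
force: [0.7, -0.5, -2.4]
finger_gap: 0.292
gripper_force: 30.0
```

Run:
```python
from h import *
s=manip.grab_frame("side");t=manip.grab_frame("top")
S=manip.sense();print(S["tool_pos"],S["tcp_rot"],S["force"],S["torque"],S["finger_gap"])
a=crop(s,197,110,297,210,6); b=crop(t,165,145,265,245,6)[:, :]
cv2.imwrite("pics/d.png",np.hstack([cv2.resize(a,(400,400)),cv2.resize(b,(400,400))]))
```

```text
[ 0.60822332 -0.09425639  0.05673235] [-3.14134115e+00  2.91073370e-04  1.52291932e+00] [ 0.43305551 -0.40958166 -3.26584704] [-0.07426019  0.0568343   0.00872772] 0.2977687428740103
```

View pics/d.png

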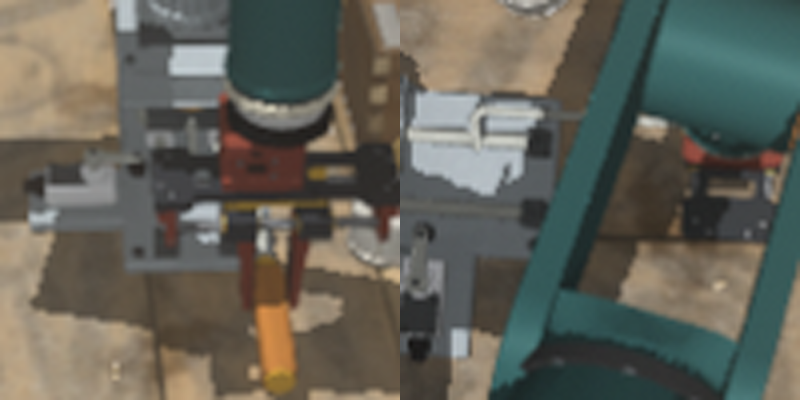

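The right panel shows the hook corner at about (475,118), the prong tip at (477,145) and the shaft running right. The left panel shows the handle end at (278,385). I'll compare these with the prediction numerically. All ten views are now used.

```bash
cat >> h.py <<'E'
p=np.load("mach.npy")
def M(X):
    c,s=np.cos(p[2]),np.sin(p[2]);X=np.array(X)/1000
    return np.array([p[0]+c*X[0]-s*X[1],p[1]+s*X[0]+c*X[1],X[2]])
def rodpt(x,y,z=0):  # rod frame mm -> world, rod level in the grip
    S=manip.sense();g=S["tool_pos"];w=S["tcp_rot"][2]
    return g+np.array([np.cos(w)*x-np.sin(w)*y,np.sin(w)*x+np.cos(w)*y,36.2+z])/1000
def inM(X):
    d=np.array(X)[:2]-p[:2];c,s=np.cos(p[2]),np.sin(p[2]);return np.array([c*d[0]+s*d[1],-s*d[0]+c*d[1]])*1000
E
python3 - <<'E'
from h import *
a=lambda q:(q-(165,145)+.5)*4+(400,0)-.5
for x,y in((194,0),(192,16.5),(190,31),(100,0)): print("top",(x,y),a(proj("top",rodpt(x,y))[0]).round(1), inM(rodpt(x,y)).round(1))
b=lambda q:(q-(197,110)+.5)*4-.5
for x,z in((-95,0),(-95,13),(-95,-13),(25,0),(25,13)): print("side",x,z,b(proj("side",rodpt(x,0,z))[0]).round(1))
# roller / shaft dark-bright refine: thin bright shaft columns in the top frame
t=cv2.imread("pics/top0.png")
E
```

```text
top (194, 0) [479.3 108.5] [-136.8  -44.9]
top (192, 16.5) [480.3 130.5] [-138.7  -28.4]
top (190, 31) [481.5 149.9] [-140.7  -13.9]
top (100, 0) [604.1 116.7] [-230.8  -44.8]
side -95 0 [283.6 385.2]
side -95 13 [284.4 372.2]
side -95 -13 [282.8 398.1]
side 25 0 [269.2 277.7]
side 25 13 [269.9 264.8]
```

The rod is level and where expected to within 2–3 mm. Next I'll go down to 42 mm and reach in under the hood alongside the eye.

Call:
servo_tool(
  deltas=[
    {"linear": [0,0,0.02],"twist": [0,0,0],"hand": 0},
    {"linear": [0,0,0.02],"twist": [0,0,0],"hand": 0},
    {"linear": [0,0,0.011],"twist": [0,0,0],"hand": 0},
    {"linear": [0,0,0],"twist": [0,0,0],"hand": 0},
  ],
)

```text
time_s: 12.65
tool_pos: [0.6076, -0.094, 0.005]
tcp_rot: [-3.14, -0.0, 1.523]
force: [0.3, 0.3, -2.4]
finger_gap: 0.293
gripper_force: 30.0
```

Call:
servo_tool(
  deltas=[
    {"linear": [0.02,0,0],"twist": [0,0,0],"hand": 0},
    {"linear": [0.025,0,0],"twist": [0,0,0],"hand": 0},
    {"linear": [0.025,0,0],"twist": [0,0,0],"hand": 0},
    {"linear": [0.0155,0,0],"twist": [0,0,0],"hand": 0},
    {"linear": [0,0,0],"twist": [0,0,0],"hand": 0},
  ],
)

```text
time_s: 13.28
tool_pos: [0.6127, -0.0067, 0.0063]
tcp_rot: [3.141, 0.0, 1.526]
force: [-0.8, -0.8, -3.2]
finger_gap: 0.289
gripper_force: 30.0
```

Run:
```python
from h import *
S=manip.sense();print(S["tool_pos"],S["tcp_rot"],S["force"],S["torque"])
for q in((192,16.5),(190,31),(0,0)): print(inM(rodpt(*q)).round(1),rodpt(*q)[2])
```

```text
[ 0.61272802 -0.00666715  0.00625891] [3.14090197e+00 1.01831132e-04 1.52613616e+00] [-0.80954313 -0.80323593 -3.21800764] [-0.10615363  0.00660545  0.00931512]
[-51.1 -28.1] 0.0424589089214355
[-53.1 -13.6] 0.0424589089214355
[-243.1  -45.1] 0.0424589089214355
```

Call:
servo_tool(
  deltas=[
    {"linear": [-0.001,-0.006,0],"twist": [0,0,0],"hand": 0},
    {"linear": [0,-0.006,0],"twist": [0,0,0],"hand": 0},
    {"linear": [0,-0.004,0],"twist": [0,0,0],"hand": 0},
    {"linear": [0,0,0],"twist": [0,0,0],"hand": 0},
  ],
)

```text
time_s: 13.78
tool_pos: [0.5958, -0.0087, 0.0057]
tcp_rot: [-3.141, 0.0, 1.523]
force: [0.1, -0.0, -2.3]
finger_gap: 0.29
gripper_force: 30.0
```

Call:
servo_tool(
  deltas=[
    {"linear": [0,-0.004,0],"twist": [0,0,0],"hand": 0},
    {"linear": [0,0,0],"twist": [0,0,0],"hand": 0},
  ],
)

```text
time_s: 14.02
tool_pos: [0.592, -0.0082, 0.0057]
tcp_rot: [-3.141, 0.0, 1.524]
force: [0.5, -0.1, -1.6]
finger_gap: 0.29
gripper_force: 30.0
```

Call:
servo_tool(
  deltas=[
    {"linear": [0,-0.006,0],"twist": [0,0,0],"hand": 0},
    {"linear": [0,-0.005,0],"twist": [0,0,0],"hand": 0},
    {"linear": [0,0,0],"twist": [0,0,0],"hand": 0},
  ],
)

```text
time_s: 14.4
tool_pos: [0.5806, -0.0075, 0.0057]
tcp_rot: [-3.141, 0.0, 1.524]
force: [0.4, 0.1, -3.1]
finger_gap: 0.295
gripper_force: 30.0
```

Call:
servo_tool(
  deltas=[
    {"linear": [-0.004,0,0],"twist": [0,0,0],"hand": 0},
    {"linear": [0,0,0],"twist": [0,0,0],"hand": 0},
  ],
)

```text
time_s: 14.65
tool_pos: [0.5816, -0.012, 0.0058]
tcp_rot: [3.141, 0.0, 1.524]
force: [0.2, 0.0, -2.2]
finger_gap: 0.295
gripper_force: 30.0
```

Call:
servo_tool(
  deltas=[
    {"linear": [-0.003,0,0],"twist": [0,0,0],"hand": 0},
    {"linear": [0,0,0],"twist": [0,0,0],"hand": 0},
  ],
)

```text
time_s: 14.9
tool_pos: [0.5813, -0.0149, 0.0058]
tcp_rot: [3.141, 0.0, 1.524]
force: [0.6, 0.7, -2.6]
finger_gap: 0.292
gripper_force: 30.0
```

Call:
servo_tool(
  deltas=[
    {"linear": [-0.003,0,0],"twist": [0,0,0],"hand": 0},
    {"linear": [0,0,0],"twist": [0,0,0],"hand": 0},
  ],
)

```text
time_s: 15.15
tool_pos: [0.581, -0.0179, 0.0058]
tcp_rot: [-3.142, 0.0, 1.524]
force: [-0.7, 0.4, -2.9]
finger_gap: 0.296
gripper_force: 30.0
```

Call:
servo_tool(
  deltas=[
    {"linear": [-0.003,0,0],"twist": [0,0,0],"hand": 0},
    {"linear": [0,0,0],"twist": [0,0,0],"hand": 0},
  ],
)

```text
time_s: 15.4
tool_pos: [0.5809, -0.0208, 0.0058]
tcp_rot: [3.142, 0.0, 1.524]
force: [-0.2, 0.5, -2.0]
finger_gap: 0.291
gripper_force: 30.0
```

Call:
servo_tool(
  deltas=[
    {"linear": [-0.003,0,0],"twist": [0,0,0],"hand": 0},
    {"linear": [0,0,0],"twist": [0,0,0],"hand": 0},
  ],
)

```text
time_s: 15.65
tool_pos: [0.5806, -0.0235, 0.0057]
tcp_rot: [-3.141, -0.0, 1.524]
force: [-0.1, 1.6, -2.6]
finger_gap: 0.293
gripper_force: 30.0
```

Call:
servo_tool(
  deltas=[
    {"linear": [-0.003,0,0],"twist": [0,0,0],"hand": 0},
    {"linear": [0,0,0],"twist": [0,0,0],"hand": 0},
  ],
)

```text
time_s: 15.9
tool_pos: [0.5805, -0.0267, 0.0057]
tcp_rot: [-3.141, 0.0, 1.524]
force: [0.2, 2.1, -3.3]
finger_gap: 0.297
gripper_force: 30.0
```

Call:
servo_tool(
  deltas=[
    {"linear": [-0.003,0,0],"twist": [0,0,0],"hand": 0},
  ],
)

```text
time_s: 16.02
tool_pos: [0.5803, -0.0294, 0.0057]
tcp_rot: [-3.141, -0.0, 1.524]
force: [-0.7, 3.8, -2.8]
finger_gap: 0.295
gripper_force: 30.0
```

Call:
servo_tool(
  deltas=[
    {"linear": [-0.003,0,0],"twist": [0,0,0],"hand": 0},
  ],
)

```text
time_s: 16.15
tool_pos: [0.5802, -0.0327, 0.0057]
tcp_rot: [-3.141, 0.0, 1.524]
force: [0.2, 2.0, -2.1]
finger_gap: 0.296
gripper_force: 30.0
```

Run:
```python
from h import *
S=manip.sense();print(S["tool_pos"],S["tcp_rot"],S["force"],S["torque"])
for q in((192,16.5),(0,0)): print(inM(rodpt(*q)).round(1),rodpt(*q)[2])
```

```text
[ 0.58024378 -0.03271326  0.00574541] [-3.14146396e+00  4.84044391e-07  1.52411880e+00] [ 0.18648161  2.01974843 -2.11285732] [ 0.44777323  0.07103166 -0.0481919 ]
[-78.6   2.7] 0.04194540893445858
[-270.6  -13.9] 0.04194540893445858
```

It's hooked: there's a steady drag of about 3 N. Estimated sled travel is about 21 mm. I'll draw on, watching for the roller's extra force.

Call:
servo_tool(
  deltas=[
    {"linear": [-0.006,0,0],"twist": [0,0,0],"hand": 0},
    {"linear": [-0.007,0,0],"twist": [0,0,0],"hand": 0},
    {"linear": [-0.007,0,0],"twist": [0,0,0],"hand": 0},
    {"linear": [-0.007,0,0],"twist": [0,0,0],"hand": 0},
    {"linear": [-0.005,0,0],"twist": [0,0,0],"hand": 0},
  ],
)

```text
time_s: 16.77
tool_pos: [0.5786, -0.0652, 0.0057]
tcp_rot: [-3.141, 0.0, 1.524]
force: [0.2, 2.8, -2.7]
finger_gap: 0.292
gripper_force: 30.0
```

Call:
servo_tool(
  deltas=[
    {"linear": [-0.004,0,0],"twist": [0,0,0],"hand": 0},
    {"linear": [-0.004,0,0],"twist": [0,0,0],"hand": 0},
  ],
)

```text
time_s: 17.02
tool_pos: [0.5783, -0.0728, 0.0058]
tcp_rot: [-3.141, 0.0, 1.524]
force: [0.2, 2.8, -2.2]
finger_gap: 0.291
gripper_force: 30.0
```

Call:
servo_tool(
  deltas=[
    {"linear": [-0.004,0,0],"twist": [0,0,0],"hand": 0},
    {"linear": [-0.004,0,0],"twist": [0,0,0],"hand": 0},
  ],
)

```text
time_s: 17.27
tool_pos: [0.578, -0.0807, 0.0058]
tcp_rot: [-3.141, 0.0, 1.524]
force: [0.1, 2.6, -2.8]
finger_gap: 0.295
gripper_force: 30.0
```

Call:
servo_tool(
  deltas=[
    {"linear": [-0.004,0,0],"twist": [0,0,0],"hand": 0},
    {"linear": [-0.004,0,0],"twist": [0,0,0],"hand": 0},
  ],
)

```text
time_s: 17.52
tool_pos: [0.5776, -0.0887, 0.0057]
tcp_rot: [-3.141, -0.0, 1.524]
force: [-0.2, 4.3, -2.7]
finger_gap: 0.295
gripper_force: 30.0
```

Call:
servo_tool(
  deltas=[
    {"linear": [-0.004,0,0],"twist": [0,0,0],"hand": 0},
    {"linear": [-0.004,0,0],"twist": [0,0,0],"hand": 0},
  ],
)

```text
time_s: 17.77
tool_pos: [0.5771, -0.0966, 0.0057]
tcp_rot: [-3.141, -0.0, 1.524]
force: [0.3, 4.6, -1.8]
finger_gap: 0.294
gripper_force: 30.0
```

Run:
```python
from h import *
S=manip.sense();print(S["tool_pos"],S["tcp_rot"],S["force"],S["torque"])
q=inM(rodpt(192,16.5));print(q,"travel",-48-(q[0]+9.5))
t=manip.grab_frame("top");cv2.imwrite("pics/e_top.png",t);cv2.imwrite("pics/e_side.png",manip.grab_frame("side"))
# roller (black) in the top view: predicted pixel at arm angles
for a in (0,.2,.42,.6): print(a,proj("top",M((-93.5-38*np.sin(a),88-38*np.cos(a),48)))[0].round(1))
r=proj("top",M((-93.5,50,48)))[0]; x,y=r.round().astype(int)
for im in(cv2.imread("pics/top0.png"),t): print(im[y-6:y+7,x-6:x+12].max(2))
```

```text
[ 0.5771364  -0.0965857   0.00570844] [-3.14128360e+00 -2.11478631e-04  1.52395047e+00] [ 0.31489364  4.57310167 -1.8295636 ] [0.68777438 0.16295085 0.05653541]
[-142.54947774    2.77529864] travel 85.04947774405937
0 [170.4 202.9]
0.2 [172.8 203.3]
0.42 [175.3 204.3]
0.6 [177.2 205.5]
[[ 70  83 136 149 151 158 160 162 165 168 169 175 175 176 176 176 175 173]
 [ 74  81 132 144 148 146 115 118 128 156 154 143 147 149 150 144 149 150]
 [ 81  93 164 166 167 158  83  82  94 144 165 151 153 157 155 146 152 151]
 [ 81  93 164 166 163 121  72  68  75 105 169 170 171 171 169 170 171 170]
 [ 82  93 166 164 145 103 106  70  57  86 143 169 170 170 170 170 171 170]
 [ 81  94 174 172 131 118 122 110  42  70 140 170 171 170 170 171 170 170]
 [ 81  94 183 178 133  86  91 132  43  82 165 166 167 169 168 167 167 168]
 [ 80  88 151 198 147 146 171 169  53 109 161 161 163 164 164 164 166 167]
 [ 80  81  93 170 166 185 202 178  83 146 161 161 162 163 161 164 165 166]
 [ 90  81 102  91 174 182 181 159 101 162 162 164 164 164 162 164 165 166]
 [117  98 117 110 188 182 181 150 100 164 163 165 164 163 163 1
[... 438 characters left out ...]
 95  96  95  94  95  95]
 [102 102 104 103 103 103 100  88  82  66  63  81  96  97  95  95  95  95]
 [ 96  93  97  98  97  95  88  71  67  57  47  52  82  96  95  95  95  95]
 [ 91  88  92  92  91  86  79  79  63  63  71  36  65  94  93  94  93  95]
 [ 91  91  90  91  92  90  82  92  66  62  74  41  70  91  91  92  93  93]
 [ 90  91  90  90  90  91  88 101  93  85  52  52  84  91  90  91  93  93]
 [ 77  78  82  86  90  91  94 104 103 100  67  77  92  91  92  92  92  93]
 [ 74  69  73  77  90  89 104 104 102  93  93  92  92  92  90  92  93  93]
 [ 86  82  82  83  90  88 106 104 104  83  90  91  91  90  91  92  92  93]
 [ 90  94 118 116 110  99 103 105 108  89  94  92  90  91  90  91  92  92]]
```

The force stepped up at an estimated travel of 70–77 mm, as expected at the dog, and the roller has swung about 3 px in the top view. I'm continuing towards 120 mm in 8 mm steps.

Call:
servo_tool(
  deltas=[
    {"linear": [-0.004,0,0],"twist": [0,0,0],"hand": 0},
    {"linear": [-0.004,0,0],"twist": [0,0,0],"hand": 0},
  ],
)

```text
time_s: 18.12
tool_pos: [0.5767, -0.1042, 0.0057]
tcp_rot: [-3.141, -0.001, 1.524]
force: [-0.2, 5.5, -3.7]
finger_gap: 0.294
gripper_force: 30.0
```

Call:
servo_tool(
  deltas=[
    {"linear": [-0.004,0,0],"twist": [0,0,0],"hand": 0},
    {"linear": [-0.004,0,0],"twist": [0,0,0],"hand": 0},
  ],
)

```text
time_s: 18.38
tool_pos: [0.5762, -0.1119, 0.0056]
tcp_rot: [-3.141, -0.001, 1.524]
force: [0.2, 6.2, -4.3]
finger_gap: 0.291
gripper_force: 30.0
```

Call:
servo_tool(
  deltas=[
    {"linear": [-0.004,0,0],"twist": [0,0,0],"hand": 0},
  ],
)

```text
time_s: 18.5
tool_pos: [0.576, -0.1158, 0.0056]
tcp_rot: [-3.141, -0.001, 1.524]
force: [-0.5, 7.7, -3.1]
finger_gap: 0.296
gripper_force: 30.0
```

Call:
servo_tool(
  deltas=[
    {"linear": [-0.004,0,0],"twist": [0,0,0],"hand": 0},
  ],
)

```text
time_s: 18.62
tool_pos: [0.5758, -0.1199, 0.0056]
tcp_rot: [-3.141, -0.001, 1.524]
force: [-0.5, 5.7, -3.1]
finger_gap: 0.293
gripper_force: 30.0
```

Call:
servo_tool(
  deltas=[
    {"linear": [-0.004,0,0],"twist": [0,0,0],"hand": 0},
  ],
)

```text
time_s: 18.75
tool_pos: [0.5756, -0.124, 0.0056]
tcp_rot: [-3.141, -0.001, 1.524]
force: [0.0, 5.4, -2.5]
finger_gap: 0.292
gripper_force: 30.0
```

Call:
servo_tool(
  deltas=[
    {"linear": [-0.003,0,0],"twist": [0,0,0],"hand": 0},
  ],
)

```text
time_s: 18.88
tool_pos: [0.5755, -0.1271, 0.0057]
tcp_rot: [-3.141, -0.001, 1.524]
force: [-1.4, 4.8, -2.9]
finger_gap: 0.295
gripper_force: 30.0
```

Run:
```python
from h import *
S=manip.sense();print(S["tool_pos"],S["tcp_rot"],S["force"],S["torque"])
q=inM(rodpt(192,16.5));print(q,"travel",-48-(q[0]+9.5))
t=manip.grab_frame("top");cv2.imwrite("pics/f_top.png",t)
print(t[197:210,164:186].max(2))
print(cv2.imread("pics/e_top.png")[197:210,164:186].max(2)[5:9])
```

```text
[ 0.57549614 -0.12713583  0.00565144] [-3.14092721e+00 -6.48151352e-04  1.52384254e+00] [-1.44970884  4.7633519  -2.86441797] [0.88252624 0.14613153 0.03064227]
[-173.14114978    2.95720217] travel 115.64114977505744
[[ 49  50  51  61 116 107 107 111 113 120 123 119 120 122 123 108  54  49
   49  49  46  58]
 [ 50  50  50  50  61  74  77  81  86  97 100  96  97  94  96  83  48  50
   50  50  47  60]
 [ 64  60  61  69  67  54  50  58  53  54  55  56  51  48  50  54  48  50
   50  50  48  59]
 [ 84  81  85  89  90  80  73  82  82  82  83  82  79  79  78  71  61  64
   68  63  48  67]
 [ 91  93  94  93  97  99  98 100 104 104 103 103 104 105 104  95  87  87
   83  80  74  84]
 [ 92  94  93  92  93  94 100  99  97 101 102 101 100 103 103 102  93  90
   85  88  94  96]
 [ 92  91  92  92  92  92  92  93  90  94  91  80  81  80  81  83  86  89
   95  94  94  94]
 [ 92  91  91  90  92  91  91  90  89  90  86  62  67  60  51  54  86  94
   94  93  94  95]
 [ 90  91  91  92  91  91  90  90  90  88  79  74  63  68  70  41  72  93
   94  93  93  94]
 [ 79  79  82  86  90  91  91  90  90  86  91  90  67  62  68  40  73  92
   93  94  95  95]
 [ 74  70  73  78  90  90  90  91  91  94 105 106 108  62  45  54  85  93
   93  94  96  97]
 [ 86  81  82  83  90  90  90  91  97 103 104 107 114  77  67  78  92  91
   90  88  86  92]
 [ 91  94 119 117 111 108 101  94 103 103 105 105  86  90  91  91  91  92
   90  82  72  82]]
[[ 96  93  97  98  97  95  88  71  67  57  47  52  82  96  95  95  95  95
   95  95  93  95]
 [ 91  88  92  92  91  86  79  79  63  63  71  36  65  94  93  94  93  95
   94  93  93  94]
 [ 91  91  90  91  92  90  82  92  66  62  74  41  70  91  91  92  93  93
   93  93  93  95]
 [ 90  91  90  90  90  91  88 101  93  85  52  52  84  91  90  91  93  93
   93  93  93  94]]
```

The force peaked at about 104 mm and then eased, and the roller is at about (177,205), the predicted position for 0.60 rad. It's on the flat. I'll draw 4 mm more to the middle, then ease back slightly to unload the prong.

Call:
servo_tool(
  deltas=[
    {"linear": [-0.002,0,0],"twist": [0,0,0],"hand": 0},
    {"linear": [-0.002,0,0],"twist": [0,0,0],"hand": 0},
    {"linear": [0,0,0],"twist": [0,0,0],"hand": 0},
  ],
)

```text
time_s: 19.3
tool_pos: [0.5754, -0.1314, 0.0057]
tcp_rot: [-3.141, -0.0, 1.524]
force: [-0.9, 4.9, -2.6]
finger_gap: 0.295
gripper_force: 30.0
```

Call:
servo_tool(
  deltas=[
    {"linear": [0.004,0,0],"twist": [0,0,0],"hand": 0},
    {"linear": [0.003,0,0],"twist": [0,0,0],"hand": 0},
    {"linear": [0,0,0],"twist": [0,0,0],"hand": 0},
  ],
)

```text
time_s: 19.68
tool_pos: [0.5763, -0.1247, 0.0059]
tcp_rot: [3.141, 0.001, 1.524]
force: [0.7, -0.1, -2.4]
finger_gap: 0.294
gripper_force: 30.0
```

Run:
```python
from h import *
S=manip.sense();print(S["tool_pos"],S["tcp_rot"],S["force"],S["torque"])
q=inM(rodpt(192,16.5));print(q)
t=manip.grab_frame("top");print(t[201:209,170:184].max(2))
```

```text
[ 0.57629106 -0.12469855  0.00593522] [3.14106951e+00 6.92526983e-04 1.52439566e+00] [ 0.72938225 -0.13878243 -2.35095288] [-0.06531482  0.03437429 -0.01704361]
[-170.6783711     2.38390953]
[[ 99 101 102 104 104 104 105 104 105 101  89  85  88  90]
 [ 94  96  97 102 101 101 100 104 104 104 104 102  98  93]
 [ 92  91  89  94  91  80  80  80  82  86  95  95  93  88]
 [ 90  91  90  91  86  62  68  59  52  54  80  91  94  94]
 [ 91  90  91  89  80  74  63  67  71  41  72  94  94  93]
 [ 91  90  89  87  91  90  67  62  68  41  72  94  93  93]
 [ 89  90  91  94 105 102  91  61  44  55  86  93  92  94]
 [ 89  92  98 102 103 104  98  76  67  79  93  92  92  88]]
```

Unloaded and the roller hasn't moved. Next: withdraw the prong sideways, then lift.

Call:
servo_tool(
  deltas=[
    {"linear": [0,0.006,0],"twist": [0,0,0],"hand": 0},
    {"linear": [0,0.007,0],"twist": [0,0,0],"hand": 0},
    {"linear": [0,0.008,0],"twist": [0,0,0],"hand": 0},
    {"linear": [0,0.009,0],"twist": [0,0,0],"hand": 0},
    {"linear": [0,0.004,0],"twist": [0,0,0],"hand": 0},
  ],
)

```text
time_s: 20.35
tool_pos: [0.611, -0.1263, 0.0058]
tcp_rot: [3.141, 0.0, 1.524]
force: [-0.3, 0.3, -2.4]
finger_gap: 0.293
gripper_force: 30.0
```

Call:
servo_tool(
  deltas=[
    {"linear": [0,0,0],"twist": [0,0,0],"hand": 0},
    {"linear": [0,0,-0.01],"twist": [0,0,0],"hand": 0},
    {"linear": [0,0,-0.02],"twist": [0,0,0],"hand": 0},
    {"linear": [0,0,-0.02],"twist": [0,0,0],"hand": 0},
    {"linear": [0,0,0],"twist": [0,0,0],"hand": 0},
  ],
)

```text
time_s: 20.98
tool_pos: [0.6113, -0.1266, 0.0579]
tcp_rot: [3.138, 0.001, 1.524]
force: [1.0, -0.5, -2.2]
finger_gap: 0.29
gripper_force: 30.0
```

Run:
```python
from h import *
S=manip.sense();print(S["tool_pos"],S["tcp_rot"],S["force"])
print(inM(rodpt(190,31)))
t=manip.grab_frame("top");print(t[201:209,170:184].max(2))
```

```text
[ 0.61134613 -0.12661922  0.05790825] [3.13786733e+00 1.15212934e-03 1.52395558e+00] [ 0.98881241 -0.48005104 -2.24710053]
[-172.94462027  -18.30753985]
[[ 99 102 102 105 104 104 105 105 106 102  91  85  88  90]
 [ 95  95  98 102 102 100 100 104 104 105 105 103  99  94]
 [ 93  90  89  95  92  82  81  81  82  87  95  95  93  89]
 [ 91  91  91  91  85  62  67  59  53  54  82  92  94  94]
 [ 92  90  92  89  80  75  63  68  70  42  72  93  93  94]
 [ 92  92  91  87  91  91  67  63  68  42  73  94  94  94]
 [ 91  91  92  95 104 102  91  64  45  56  85  93  93  94]
 [ 91  91  97 102 103 104  99  77  68  79  93  93  91  89]]
```

Unhooked, and the switch is still tripped. Moving back and lowering the rod.

Call:
servo_tool(
  deltas=[
    {"linear": [-0.025,-0.005,0],"twist": [0,0,0],"hand": 0},
    {"linear": [-0.04,-0.005,0],"twist": [0,0,0],"hand": 0},
    {"linear": [-0.045,-0.005,0],"twist": [0,0,0],"hand": 0},
    {"linear": [-0.04,-0.005,0],"twist": [0,0,0],"hand": 0},
    {"linear": [-0.025,-0.005,0],"twist": [0,0,0],"hand": 0},
  ],
)

```text
time_s: 21.65
tool_pos: [0.5757, -0.3014, 0.0547]
tcp_rot: [-3.14, -0.0, 1.523]
force: [-0.3, -0.2, -2.5]
finger_gap: 0.294
gripper_force: 30.0
```

Call:
servo_tool(
  deltas=[
    {"linear": [0,0,0.02],"twist": [0,0,0],"hand": 0},
    {"linear": [0,0,0.03],"twist": [0,0,0],"hand": 0},
    {"linear": [0,0,0.02],"twist": [0,0,0],"hand": 0},
    {"linear": [0,0,0.005],"twist": [0,0,0],"hand": 0},
    {"linear": [0,0,0],"twist": [0,0,0],"hand": 0},
  ],
)

```text
time_s: 22.28
tool_pos: [0.5768, -0.2996, -0.0194]
tcp_rot: [-3.141, -0.0, 1.524]
force: [1.0, -0.0, -2.9]
finger_gap: 0.293
gripper_force: 30.0
```

Call:
servo_tool(
  deltas=[
    {"linear": [0,0,0.002],"twist": [0,0,0],"hand": 0},
    {"linear": [0,0,0],"twist": [0,0,0],"hand": 0},
  ],
)

```text
time_s: 22.52
tool_pos: [0.5773, -0.3, -0.0204]
tcp_rot: [3.14, 0.001, 1.524]
force: [-0.7, -0.4, -2.4]
finger_gap: 0.293
gripper_force: 30.0
```

Call:
servo_tool(
  deltas=[
    {"linear": [0,0,0.001],"twist": [0,0,0],"hand": 0},
    {"linear": [0,0,0],"twist": [0,0,0],"hand": 0},
  ],
)

```text
time_s: 22.78
tool_pos: [0.5769, -0.2998, -0.022]
tcp_rot: [3.141, 0.0, 1.524]
force: [-0.6, 0.2, -3.0]
finger_gap: 0.297
gripper_force: 30.0
```

Call:
servo_tool(
  deltas=[
    {"linear": [0,0,0.001],"twist": [0,0,0],"hand": 0},
    {"linear": [0,0,0],"twist": [0,0,0],"hand": 0},
  ],
)

```text
time_s: 23.02
tool_pos: [0.5769, -0.2998, -0.0232]
tcp_rot: [3.141, 0.0, 1.524]
force: [0.6, -0.0, -2.3]
finger_gap: 0.295
gripper_force: 30.0
```

Call:
servo_tool(
  deltas=[
    {"linear": [0,0,0.0005],"twist": [0,0,0],"hand": 0},
    {"linear": [0,0,0],"twist": [0,0,0],"hand": 0},
  ],
)

```text
time_s: 23.28
tool_pos: [0.5769, -0.2998, -0.0232]
tcp_rot: [3.141, 0.0, 1.524]
force: [-1.5, 1.0, 3.2]
finger_gap: 0.294
gripper_force: 30.0
```

The rod is on the bench: the vertical force went from -2.3 to +3.2 N. I'll release and back off upward.

Call:
servo_tool(
  deltas=[
    {"linear": [0,0,0],"twist": [0,0,0],"hand": 0.45},
    {"linear": [0,0,0],"twist": [0,0,0],"hand": 0.6},
    {"linear": [0,0,0],"twist": [0,0,0],"hand": 0.7},
    {"linear": [0,0,0],"twist": [0,0,0],"hand": 0.7},
    {"linear": [0,0,0],"twist": [0,0,0],"hand": 0.7},
  ],
)

```text
time_s: 23.9
tool_pos: [0.5768, -0.2998, -0.0238]
tcp_rot: [-3.141, 0.0, 1.524]
force: [-0.1, 0.2, -0.9]
finger_gap: 0.699
gripper_force: 0.0
```

Call:
servo_tool(
  deltas=[
    {"linear": [0,0,-0.02],"twist": [0,0,0],"hand": 0.7},
    {"linear": [0,0,-0.04],"twist": [0,0,0],"hand": 0.7},
    {"linear": [0,0,-0.05],"twist": [0,0,0],"hand": 0.7},
    {"linear": [0,0,-0.05],"twist": [0,0,0],"hand": 0.7},
    {"linear": [0,0,-0.03],"twist": [0,0,0],"hand": 0.7},
  ],
)

```text
time_s: 24.52
tool_pos: [0.5781, -0.3005, 0.1711]
tcp_rot: [3.137, 0.003, 1.524]
force: [1.6, 0.3, -0.1]
finger_gap: 0.704
gripper_force: 0.0
```

Call:
servo_tool(
  deltas=[
    {"linear": [-0.05,0,0],"twist": [0,0,0],"hand": 0.7},
    {"linear": [-0.06,0,0],"twist": [0,0,0],"hand": 0.7},
    {"linear": [-0.05,0,0],"twist": [0,0,0],"hand": 0.7},
    {"linear": [-0.04,0,0],"twist": [0,0,0],"hand": 0.7},
    {"linear": [0,0,0],"twist": [0,0,0],"hand": 0.7},
  ],
)

```text
time_s: 25.15
tool_pos: [0.5667, -0.5029, 0.1674]
tcp_rot: [3.141, 0.002, 1.521]
force: [-0.1, 0.5, -0.4]
finger_gap: 0.701
gripper_force: 0.0
```

Run:
```python
from h import *
S=manip.sense();print(S["time_s"],S["tool_pos"],S["force"],S["finger_gap"])
t=manip.grab_frame("top");cv2.imwrite("pics/g_top.png",t);print(t[201:209,170:184].max(2))
hsv=cv2.cvtColor(t,cv2.COLOR_BGR2HSV)
m=cv2.inRange(hsv,(5,140,60),(18,255,255)); m[:175]=0;m[215:]=0;m[:,:290]=0;m[:,370:]=0
n,l,st,ce=cv2.connectedComponentsWithStats(m);i=1+st[1:,4].argmax();print(st[i],onplane("top",ce[i],.02))
# static things moved? 
a=cv2.absdiff(t,cv2.imread("pics/top0.png")).max(2)
for k,(x0,y0,x1,y1) in dict(can=(185,120,212,150),bung=(260,122,282,142),brush=(325,235,430,265),divider=(335,120,362,180)).items(): print(k,np.percentile(a[y0:y1,x0:x1],[50,90]))
```

```text
25.15 [ 0.56667903 -0.50290466  0.16743225] [-0.07887934  0.47518005 -0.43537258] 0.7005017503986952
[[208 215 223 216 216 216 217 217 217 218 208 172 184 187]
 [210 205 212 211 212 210 205 216 217 228 238 214 205 193]
 [215 193 186 198 193 162 163 171 168 180 205 198 195 183]
 [221 195 202 193 180 111 136 119  87  64 123 190 200 199]
 [229 196 207 154 155 166 132 141 138  59 122 199 199 199]
 [214 197 203 114 187 216 171 123 130  73 144 199 199 200]
 [193 189 169 168 223 227 212 119  74 115 183 198 199 201]
 [154 155 168 206 216 221 212 163 147 169 197 197 195 189]]
[301 186  42  10 294] [[ 0.57423439 -0.32856613  0.02      ]]
can [31. 34.]
bung [32. 35.]
brush [ 76. 114.]
divider [33. 64.]
```

The rod lies flat where I put it, and the roller is in the same swung position. Handing in.

```bash
python3 -c "
from rig import manip
print(manip.sign_off())"
```

```text
the job is handed in; nothing more can be done
None
```

I drew the sled out to an estimated 120 mm, so the roller should be mid-flat on the dog with the switch tripped, then unhooked the rod and laid it flat on the bench, and handed in at about 25 s; sign-off returned no verdict.

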